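# Clamp the kitchen-paper roll into its desk holder

### The arm

A 6-joint arm with a two-finger parallel gripper is mounted at the origin on the work surface. World frame = base frame: x ahead of the robot, y to its left, z up, the work surface at z = 0. Lengths are in m, angles in degrees, forces in N, time in s.
With the tool pointing down it reaches from about 0.25 to 0.725 m from the base axis. Payload 9.7 kg.
Tool frame: the origin (TCP) lies between the finger pads; the fingertips stand 22 mm ahead of it and the grasp point (between the pads) lies 3 mm ahead of it; z points along the fingers, y is the line along which they close (so a half turn about z gives the same grasp; the last joint's range is limited). The gripper opens to 85 mm and grips with 20 to 120 N. Pads are 22 mm wide; open, the fingers measure 114 mm over their backs; the gripper's body (76 mm by 85 mm) begins 54 mm behind the grasp point. The pads swing forward as they close: fully open they stand 13 mm farther back than shut.
Start: joints at [-63.999, 4.979, 10.078, 95.1, 0, 90], TCP at [0.241, -0.494, 0.253] pointing down, gripper open.
Joint ranges: [-179.16, 179.16], [-48.56, 103.87], [-65.8, 70.77], [-126.05, 130.52], [-82.76, 87.17], [-180, 180]. Speed limits (degrees/s): [127.2, 127.2, 147.25, 180, 180, 180].

### API

Orientations are given as [roll, pitch, yaw] about the fixed x, y, z axes, in that order (R = Rz(yaw) Ry(pitch) Rx(roll)).
In Python, from workcell import bot, viewer, finder gives the robot as it stands.
- The arm moves only by the tool move_arm, never from a script. Its arguments are lists of equal length, an entry for each row: "offset": the shift along the tool's x, y, z in cm, a list of three; "twist": the turn, a rotation vector about the tool's x, y, z in rad, a list of three; "grip": the opening, from 0 (shut) to 1 (fully open). In form: {"offset": [[x, y, z], ...], "twist": [[ax, ay, az], ...], "grip": [grip, ...]}. A call has 1 to 5 rows; each row shifts and turns the commanded pose from where the row before left it, along the tool's axes as they then stand; what a row does not reach is not made up. A row lasts 1/10 s, in which the tool goes at most 50 mm and 8.59 degrees, less where a joint would pass 70% of its speed; a pose out of reach is approached as far as the arm can. A call is refused whole if a number of a shift passes 5 or a number of a turn 0.15, either way. A call with a gripper value outside its range is refused whole. The fingers move at their own pace and stop on an object; "force" is the grip in N (left out, the last holds). Time passes only in rows, so rows that do not move let the fingers close. It gives the time, the measured TCP pose, the force, the opening and the grip force at its end, in the units of the state.
- bot.get_obs(): the state, without advancing time (a new reading comes with each control period).
- viewer.camera(name): name is "side" or "top" or "wrist"; returns a dict with "color" (480x640x3 uint8, red, green, blue), "depth" (480x640 float32, m along the optical axis (not along the pixel's ray), 0 where there is no reading), "vfov" (degrees; the focal length in pixels is half the picture's height over the tangent of half this angle, whatever the lens; pixels are square), "cx", "cy" (the principal point, pixels), "position" and "attitude" of the camera in the world; the wrist camera has in their place "tool_from_camera" (4x4, takes a point from camera to tool coordinates, whose origin is the TCP and whose axes are the flange's). Camera axes: x right, y down, z forward; pixel columns grow to the right and rows downward; lengths in m; the calibration is good to about 2 mm. A picture is of the moment at which its call begins: read the wrist's pose just before it.
- bot.job_done(): hands the job in; it is judged then, once.
Trained networks look in a picture, given as the dict that the camera call returned (one of the last four; its "shot" number tells which), for a name from the list of things; names that differ only in an ending like _2 or _b are one class to them, and where a whole thing is asked for, a point or a joint stands for the part that bears it (a point fixed in the world has none). Each returns a list of dicts, best first, with "p" (0 to 1); they miss things now and then, are a little off and sometimes report something else, mostly with a low value. They report only what shows in the picture. A call takes as long as a camera call. They do not tell look-alikes from the thing itself.
- finder.boxes_of(picture, thing): "position" ([column, row] in pixels, amid what is visible of it).
- finder.pinpoint(picture, thing): "position" ([column, row] in pixels: a listed point, or the origin of a listed thing).
The state is a dict: "time": time; "q": joint angles; "qd": joint speeds; "joint_efforts": joint torques, N m; "ee_pos": TCP position; "tcp_rot": TCP orientation; "wrist_force": force on the tool from outside, world axes, zero at the start; "torque": the same for the moment, N m; "opening": finger opening in m; "grasp_force": force on a finger pad.
Only numpy, scipy, OpenCV 4.12 (cv2) and the standard library are available. Lean on these libraries where they do the work, as an engineer would, in place of code of your own. Each camera call takes 0.05 s, during which the arm holds its last target. There are 200 camera calls.

### The job

The short roll of kitchen paper lies loose in its desk holder. Slacken the wing knob on the sliding cheek, slide the cheek along until both cups carry the roll by its core and the sprung cup at the other end is pressed in by well over half of its travel, then tighten the knob by feel, firmly but without straining its thread, so that the cheek stays put when you let go. Do not drag the cheek while its clamp is tight, do not crush the roll, and leave the other things on the desk where they stand.

Things in the scene. Friction and masses are not known exactly. Their poses are not given: they have to be found in the camera images.
- holder: Fixed wooden roll holder, base 140 (x) x 380 (y) x 12 mm high. Origin under the base's middle; y runs along rail and roll, from the white sliding cheek (-y) to the fixed wooden cheek with the sprung cup (inner face at y = +149 mm, 78 mm high). The cups' axis is 60 mm above the table at x = 0. Two round bars carry the loose roll, its axis about 58 mm up.
- roll: Loose paper roll, 84 mm diameter, 110 mm long, 0.15 kg, bore 30 mm. Origin at its centre; its y axis is the roll's axis. Its top is 100 mm above the table. It touches the sprung cup's cone when its centre is at y = +70 mm of the holder.
- sliding_cheek (a joint): Travel of the white sliding cheek along the holder's +y, 0 to 0.17 m; friction 1.5 N when the clamp is slack. At value q the knob's axis is at y = -150 mm + q, x = 0 of the holder. The cheek is 50 (x) x 30 (y) mm, 88 mm high, on a 60 x 44 mm foot. With the roll held between both cones and the sprung cup pressed to value c, q = 0.142 m + c.
- cheek_cone (a point): Centre of the tip of the sliding cheek's grey cone, 39 mm in +y from the knob axis, 60 mm above the table. The cone is 20 mm long, 18 mm wide at the tip and 36 mm at its root, and enters the roll's core.
- knob_grip (a point): Point on the axis of the wing knob at the height to grip, 118 mm above the table; it travels with the sliding cheek and does not turn with the knob. The black wing is a bar 46 mm long, 12 mm thick, from 101 to 131 mm above the table.
- wing_knob (a joint): Angle of the wing knob, rad; grows clockwise from above, which tightens. Range -1.8 to 1.2; at 0 the wing lies along the holder's x axis. Slack it takes 0.16 N m to turn; it never turns back by itself. It starts tight (24 to 56 N of clamp force). The screw advances 2 mm a radian, so on the rail clamp force grows 80 N and turning torque 0.16 N m a radian.
- clamp_shoe: Steel shoe hidden in the cheek, pressed on the rail by the screw through a 40 N/mm spring; friction 0.8 on the rail. Origin: on the knob's axis, table height. At its start it leaves the rail at a knob angle of about -0.5. Near the roll the rail is worn by an unknown 0 to 1.6 mm: there the knob must go up to 0.8 rad further for the same force. 20 N is needed to hold, over 75 N strains the thread.
- sprung_cup (a joint): How far the grey sprung cup in the fixed cheek is pressed in (towards +y), 0 to 0.012 m; its spring pushes with 4 N at 0 and 13.6 N at 0.012. It has a cone like that of the sliding cheek, its tip at y = +112 mm of the holder when not pressed.
- gel: Bystander: clear bottle with red cap, 44 mm diameter, 115 mm high; origin under its middle.
- pill_jar: Bystander: white jar, 44 mm diameter, 62 mm high; origin under its middle.
- carton: Bystander: white carton 45 x 110 x 32 mm high; origin under its middle.
- tape: Bystander: ring of tape lying flat, 72 mm diameter, 20 mm high; origin under its middle.
- pen_cup: Bystander: dark metal cup, 72 mm diameter, 95 mm high; origin under its middle.
- bird: Bystander: white china figure, 44 mm diameter, 84 mm high; origin under its middle.
- brush: Bystander: small brush lying on the desk; origin under its middle.
There are look-alikes about, which are no part of the job. What is shaped like the roll but blue, orange or yellow is not meant.

How it is judged:
By the outcome, as a careful person would: the job done as asked, in the order asked, and still so for the second after the job is handed in, with the robot touching nothing.
It also fails if it takes over 64 s, if anything falls off the work surface, if the arm or the gripper's body presses on something with over 40 N, if the wrist force passes 120 N, or if a joint passes its speed limit or range.

## Working session

There is one attempt and no reset: what is moved stays moved. The work goes in short steps, Python scripts to look and compute and a tool call to move; the robot and the scene stay as the last step left them, time stands still between calls to the robot, and variables do not carry over. Pictures are saved under pics/ and viewed, at most 10 in all, crops included, and the job is handed in when it is done.

Besides the shell and the picture viewer there is one more tool, called after "Emit:" as a command line: name --argument value ..., lists and objects as JSON in quotes. move_arm: Moves the arm, as the interface text tells. Its arguments: {"type":"object","properties":{"offset":{"type":"array","items":{"type":"array","items":{"type":"number"}}},"twist":{"type":"array","items":{"type":"array","items":{"type":"number"}}},"grip":{"type":"array","items":{"type":"number"}},"force":{"type":"number"}},"required":["offset","twist","grip"]}

```bash
ls; mkdir -p pics; cat > h.py <<'E'
import numpy as np, cv2
from scipy.spatial.transform import Rotation as R
from workcell import bot, viewer, finder
def cam(n):
    o=bot.get_obs(); c=viewer.camera(n)
    f=240/np.tan(np.radians(c['vfov'])/2); c['f']=f
    if n=='wrist':
        T=np.eye(4); T[:3,:3]=R.from_euler('xyz',o['tcp_rot'],degrees=True).as_matrix(); T[:3,3]=o['ee_pos']
        c['T']=T@np.array(c['tool_from_camera'])
    else:
        a=np.array(c['attitude']); T=np.eye(4)
        T[:3,:3]=a if a.shape==(3,3) else (R.from_euler('xyz',a,degrees=True).as_matrix() if a.size==3 else R.from_quat(a).as_matrix())
        T[:3,3]=c['position']; c['T']=T
    return c
def ray(c,p):
    d=c['T'][:3,:3]@np.array([(p[0]-c['cx'])/c['f'],(p[1]-c['cy'])/c['f'],1]); return c['T'][:3,3],d
def atz(c,p,z):
    o,d=ray(c,p); return o+d*(z-o[2])/d[2]
def deep(c,p):
    z=c['depth'][int(round(p[1])),int(round(p[0]))]; o,d=ray(c,p); return o+d*z
def save(c,n): cv2.imwrite('pics/'+n,cv2.cvtColor(c['color'],cv2.COLOR_RGB2BGR))
E
python3 - <<'E'
from h import *
np.set_printoptions(precision=3,suppress=True)
o=bot.get_obs(); print(o)
H=dict(holder=0,roll=.058,cheek_cone=.06,knob_grip=.118,clamp_shoe=0,gel=0,pill_jar=0,carton=0,tape=0,pen_cup=0,bird=0,brush=0)
ims=[]
for n in ('top','side'):
    c=cam(n); save(c,n+'0.png'); ims.append(c['color'])
    print(n,c['position'],c['attitude'],c['f'],c['cx'],c['cy'])
    for k,z in H.items():
        print(k,[(np.round(r['position']),round(r['p'],2),atz(c,r['position'],z)[:2]) for r in finder.pinpoint(c,k)[:3]])
E
```

```text
pics
{'time': 0.0, 'q': array([-63.999,   5.01 ,  10.035,  95.098,  -0.002,  90.   ]), 'qd': array([ 0.014,  0.121, -0.026,  0.061, -0.051,  0.107]), 'joint_efforts': array([  0.002, -52.039,  46.48 ,   0.016,   0.   ,   0.   ]), 'ee_pos': array([ 0.241, -0.494,  0.253]), 'tcp_rot': array([-179.927,    0.002,   26.001]), 'wrist_force': array([ 0.393,  0.321, -0.036]), 'torque': array([-0.003, -0.05 , -0.019]), 'grasp_force': 0.0, 'opening': 0.08551078846901335}
top [ 0.364 -0.023  1.554] [-170.862    1.166  -89.919] 584.3606154351057 320.2672045504004 229.33630977150136
holder [(array([324., 249.]), 0.66, array([ 0.561, -0.001])), (array([306., 301.]), 0.59, array([0.423, 0.046]))]
roll [(array([244., 327.]), 0.87, array([0.354, 0.201])), (array([341., 137.]), 0.77, array([ 0.854, -0.048])), (array([428., 328.]), 0.57, array([ 0.354, -0.264]))]
cheek_cone [(array([355., 246.]), 0.79, array([ 0.562, -0.083]))]
knob_grip []
clamp_shoe [(array([354., 247.]), 0.17, array([ 0.566, -0.081]))]
gel [(array([354., 196.]), 0.69, array([ 0.705, -0.082]))]
pill_jar [(array([307., 302.]), 0.8, ar
[... 633 characters left out ...]
2, array([0.352, 0.214]))]
cheek_cone [(array([360., 241.]), 0.98, array([ 0.566, -0.077])), (array([376., 208.]), 0.57, array([ 0.588, -0.18 ]))]
knob_grip [(array([373., 208.]), 0.56, array([ 0.566, -0.124]))]
clamp_shoe []
gel [(array([307., 230.]), 0.84, array([ 0.709, -0.086]))]
pill_jar [(array([388., 323.]), 0.73, array([0.432, 0.032]))]
carton [(array([260., 287.]), 0.93, array([0.698, 0.101]))]
tape [(array([418., 282.]), 0.87, array([ 0.429, -0.092]))]
pen_cup [(array([220., 422.]), 0.94, array([0.575, 0.372]))]
bird [(array([434., 188.]), 0.69, array([ 0.528, -0.375]))]
brush [(array([295., 449.]), 0.96, array([0.441, 0.339])), (array([433., 188.]), 0.42, array([ 0.531, -0.376]))]
```

```bash
python3 - <<'E'
import cv2
a=cv2.imread('pics/top0.png')[150:370,160:490]; b=cv2.imread('pics/side0.png')[130:430,200:500]
a=cv2.resize(a,(390,260)); 
cv2.imwrite('pics/a.png',cv2.resize(cv2.imread('pics/top0.png')[150:370,160:490],(800,533),interpolation=cv2.INTER_CUBIC))
cv2.imwrite('pics/b.png',cv2.resize(b,(600,600),interpolation=cv2.INTER_CUBIC))
E
```

```text
(no output)
```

View pics/a.png

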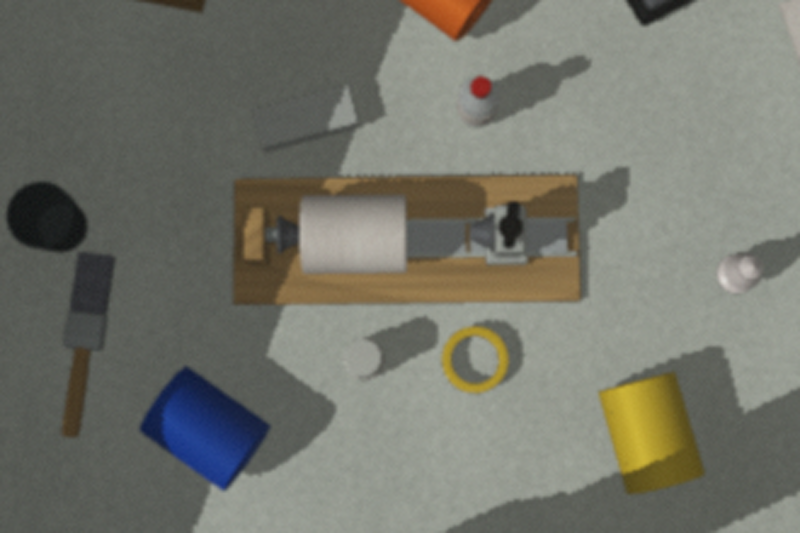

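View pics/b.png

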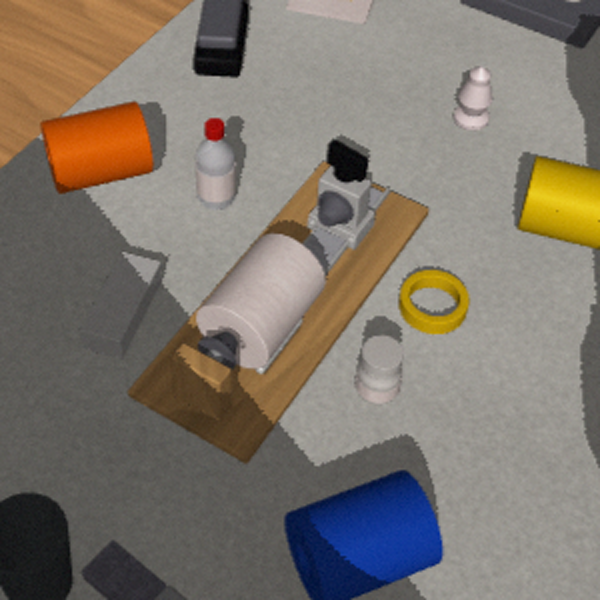

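The top view (a.png) shows the holder with its y axis close to world +y. The white roll is at (353,235), the sliding cheek at (507,235), and its wing lies roughly along x. The side view agrees. Next I go above the knob.

Emit:
move_arm --offset '[[0,0,0],[0,0,0],[0,0,0],[0,0,0]]' --twist '[[0,0,0.1135],[0,0,0.1135],[0,0,0.1135],[0,0,0.1135]]' --grip '[0.8,0.6,0.6,0.6]'

```text
time: 1.7
ee_pos: [0.2411, -0.4943, 0.2533]
tcp_rot: [180.0, 0.0, -0.3]
wrist_force: [-0.1, -0.0, 0.5]
opening: 0.0511
grasp_force: 0.0
```

Emit:
move_arm --offset '[[3.2,-3.7,0],[3.2,-3.7,0],[3.2,-3.7,0],[3.2,-3.7,0],[3.2,-3.7,0]]' --twist '[[0,0,0],[0,0,0],[0,0,0],[0,0,0],[0,0,0]]' --grip '[0.6,0.6,0.6,0.6,0.6]'

```text
time: 2.2
ee_pos: [0.4021, -0.3077, 0.2535]
tcp_rot: [180.0, -0.0, -0.0]
wrist_force: [0.4, -0.4, -0.9]
opening: 0.0513
grasp_force: 0.0
```

Emit:
move_arm --offset '[[3.2,-3.7,0],[3.2,-3.7,0],[3.2,-3.7,0],[3.2,-3.7,0],[0,0,0]]' --twist '[[0,0,0],[0,0,0],[0,0,0],[0,0,0],[0,0,0]]' --grip '[0.6,0.6,0.6,0.6,0.6]'

```text
time: 2.7
ee_pos: [0.5318, -0.1573, 0.2525]
tcp_rot: [-179.9, 0.0, 0.3]
wrist_force: [-0.2, -0.0, -0.6]
opening: 0.0512
grasp_force: 0.0
```

```bash
python3 - <<'E'
from h import *
np.set_printoptions(precision=4,suppress=True)
o=bot.get_obs(); print(o['time'],o['ee_pos'],o['tcp_rot'],o['wrist_force'],o['torque'],o['opening'])
c=cam('wrist'); save(c,'w1.png'); print(c['T'])
for k,z in dict(knob_grip=.118,wing_knob=.118,cheek_cone=.06,clamp_shoe=0,roll=.058,holder=0).items():
    print(k,[(np.round(r['position']),round(r['p'],2),atz(c,r['position'],z)[:2]) for r in finder.pinpoint(c,k)[:3]])
# points near wing height
h,w=c['depth'].shape; u,v=np.meshgrid(np.arange(w),np.arange(h)); d=c['depth']
P=np.stack([(u-c['cx'])/c['f']*d,(v-c['cy'])/c['f']*d,d],-1)@c['T'][:3,:3].T+c['T'][:3,3]
m=(d>0)&(abs(P[...,2]-.131)<.006)&(abs(P[...,0]-.56)<.06)&(abs(P[...,1]+.12)<.06)
q=P[m]; print(len(q),q.mean(0),q.min(0),q.max(0)); 
print(cv2.minAreaRect((q[:,:2]*1000).astype(np.float32)))
m=(d>0)&(abs(P[...,2]-.012)<.004)&(abs(P[...,0]-.56)<.1)
q=P[m]; print(len(q),np.percentile(q,[1,99],axis=0))
m=(d>0)&(P[...,2]>.07)&(P[...,2]<.104)&(P[...,1]>-.06)&(P[...,1]<.2)
q=P[m]; print(len(q),q.mean(0),np.percentile(q,[1,99],axis=0))
E
```

```text
2.7 [ 0.5318 -0.1573  0.2525] [-179.9345    0.0065    0.2889] [-0.2173 -0.0481 -0.5787] [-0.0635  0.0013 -0.0108] 0.05124179239458928
[[ 0.0063 -0.9532 -0.3024  0.6096]
 [-1.     -0.0062 -0.0012 -0.1565]
 [-0.0007  0.3024 -0.9532  0.3734]
 [ 0.      0.      0.      1.    ]]
knob_grip [(array([268., 190.]), 0.87, array([ 0.5644, -0.1216])), (array([141., 294.]), 0.5, array([ 0.4856, -0.024 ]))]Traceback (most recent call last):
  File "<stdin>", line 6, in <module>
ValueError: it knows: bird, brush, carton, cheek_cone, clamp_shoe, gel, holder, knob_grip, pen_cup, pill_jar, roll, tape
```

View pics/w1.png

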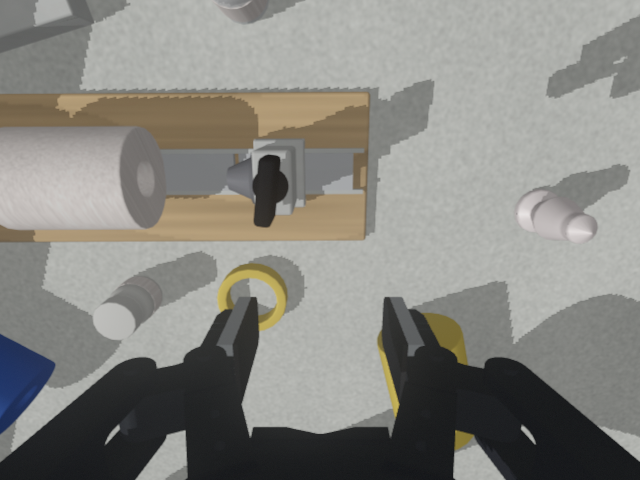

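The wrist view shows the wing at about (267,190), nearly along the holder's x and leaning slightly clockwise. The roll is free on the left. I'll measure it with depth.

```bash
cat >> h.py <<'E'
def cloud(c):
    d=c['depth']; h,w=d.shape; u,v=np.meshgrid(np.arange(w),np.arange(h))
    return d,np.stack([(u-c['cx'])/c['f']*d,(v-c['cy'])/c['f']*d,d],-1)@c['T'][:3,:3].T+c['T'][:3,3]
E
python3 - <<'E'
from h import *
np.set_printoptions(precision=4,suppress=True)
c=cam('wrist'); o=bot.get_obs(); print(o['ee_pos'])
for k,z in dict(knob_grip=.118,cheek_cone=.06,roll=.058,holder=0).items():
    print(k,[(np.round(r['position']),round(r['p'],2),atz(c,r['position'],z)[:2]) for r in finder.pinpoint(c,k)[:3]])
d,P=cloud(c)
near=(d>0)&(abs(P[...,0]-.563)<.05)&(abs(P[...,1]+.122)<.05)
m=near&(P[...,2]>.124)&(P[...,2]<.14)
q=P[m]; print(len(q),q.mean(0)); print(cv2.minAreaRect((q[:,:2]*1000).astype(np.float32)))
# holder yaw: edge on -y end and +x side
m=(d>0)&(abs(P[...,2]-.012)<.004)&(abs(P[...,0]-.56)<.1)&(P[...,1]<-.03)
q=P[m]; xs=q[:,0];ys=q[:,1]
bins=np.arange(-.18,-.04,.01); lo=[(b,np.percentile(xs[abs(ys-b)<.005],.5),np.percentile(xs[abs(ys-b)<.005],99.5)) for b in bins]
lo=np.array(lo); print(lo.mean(0),np.polyfit(lo[:,0],lo[:,1],1),np.polyfit(lo[:,0],lo[:,2],1),ys.min(), np.percentile(ys,.5))
m=(d>0)&(P[...,2]>.08)&(P[...,2]<.104)&(P[...,1]>-.06)&(P[...,1]<.2)&(abs(P[...,0]-.563)<.05)
q=P[m]; b=np.arange(-.01,.05,.01); print('rolltop',q[:,2].max(),q[:,1].min())
for y in b:
    s=q[abs(q[:,1]-y)<.005]
    if len(s)>20: print(y,s[s[:,2]>.095][:,0].mean(),s[:,2].max())
E
```

```text
[ 0.5291 -0.1613  0.2531]
knob_grip [(array([264., 187.]), 0.78, array([ 0.5641, -0.1216]))]
cheek_cone [(array([221., 177.]), 0.89, array([ 0.5624, -0.0778]))]
roll [(array([ 78., 177.]), 0.74, array([0.5616, 0.041 ]))]
holder []
1307 [ 0.5652 -0.1205  0.1308]
((563.9197387695312, -119.8053970336914), (12.29877758026123, 46.1444091796875), 82.89666748046875)
[-0.115   0.4855  0.6332] [-0.1772  0.4651] [-0.0124  0.6318] -0.38565486769823143 -0.3710989095380536
rolltop 0.1025397211278487 -0.012864390374924206
-0.01 0.5632699978579484 0.10123843726808768
0.0 0.563420847859202 0.10132202810838625
0.01 0.5632278739103311 0.1012351106077728
0.019999999999999997 0.5628967046228696 0.1025397211278487
0.03 0.5630379144959134 0.10204460882571142
0.04 0.5627818565322209 0.10171691089987667
```

Emit:
move_arm --offset '[[1.75,-2.05,3.6],[1.75,-2.05,3.6],[0,0,0],[0,0,0],[0,0,0]]' --twist '[[0,0,0],[0,0,0],[0,0,0.124],[0,0,0],[0,0,0]]' --grip '[0.6,0.6,0.6,0.6,0.6]'

```text
time: 3.55
ee_pos: [0.5641, -0.1212, 0.1822]
tcp_rot: [180.0, -0.1, -7.0]
wrist_force: [0.0, -0.1, -0.5]
opening: 0.0512
grasp_force: 0.0
```

```bash
python3 - <<'E'
from h import *
np.set_printoptions(precision=4,suppress=True)
c=cam('wrist'); o=bot.get_obs(); print(o['time'],o['ee_pos'],o['tcp_rot'],o['q']); save(c,'w2.png')
for k,z in dict(knob_grip=.118,cheek_cone=.06,roll=.058,holder=0).items():
    print(k,[(np.round(r['position']),round(r['p'],2),atz(c,r['position'],z)[:2]) for r in finder.pinpoint(c,k)[:3]])
d,P=cloud(c)
near=(d>0)&(abs(P[...,0]-.563)<.05)&(abs(P[...,1]+.122)<.03)
m=near&(P[...,2]>.126)&(P[...,2]<.136)
q=P[m]; print(len(q),q.mean(0)); print(cv2.minAreaRect((q[:,:2]*1000).astype(np.float32)))
cheek=near&(abs(P[...,2]-.088)<.003); q=P[cheek]; print('cheek',len(q),np.percentile(q,[1,99],axis=0)); print(cv2.minAreaRect((q[:,:2]*1000).astype(np.float32)))
E
```

```text
3.6 [ 0.5642 -0.1213  0.1825] [179.9865  -0.0978  -7.0193] [-12.1294   7.7297   5.2354  87.4071  -0.0047 174.8899]
knob_grip [(array([320., 274.]), 0.94, array([ 0.5646, -0.1208]))]
cheek_cone [(array([260., 248.]), 0.83, array([ 0.5642, -0.0802]))]
roll [(array([516., 444.]), 0.78, array([ 0.371 , -0.2597])), (array([ 89., 270.]), 0.56, array([0.5625, 0.0416]))]
holder []
2020 [ 0.5664 -0.1202  0.131 ]
((564.6137084960938, -119.98805236816406), (11.95105266571045, 45.93486404418945), 83.42960357666016)
cheek 1654 [[ 0.5408 -0.1347  0.0853]
 [ 0.5891 -0.1051  0.0898]]
((564.4976806640625, -119.85570526123047), (49.85080337524414, 30.005224227905273), 0.5684654712677002)
```

View pics/w2.png

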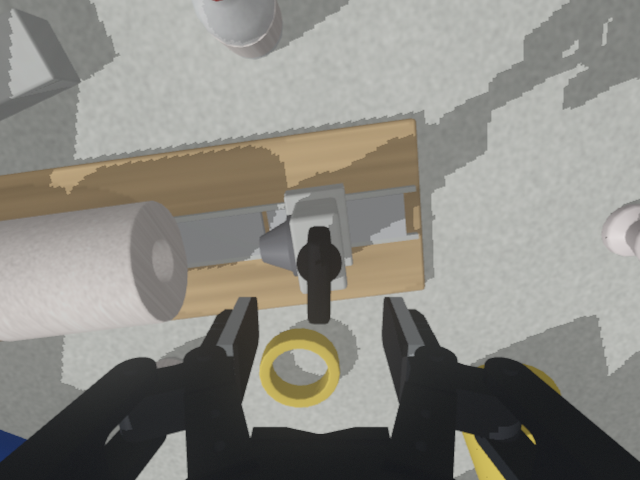

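The knob is at (320,262), between the fingers and in line with them. Joint 6 stands at 175°, so I make a half turn first to leave room for tightening.

Emit:
move_arm --offset '[[0,0,0],[0,0,0],[0,0,0],[0,0,0],[0,0,0]]' --twist '[[0,0,-0.1257],[0,0,-0.1257],[0,0,-0.1257],[0,0,-0.1257],[0,0,-0.1257]]' --grip '[0.5,0.5,0.5,0.5,0.5]'

```text
time: 4.3
ee_pos: [0.5642, -0.1206, 0.1817]
tcp_rot: [180.0, -0.0, 29.2]
wrist_force: [0.1, 0.1, -0.0]
opening: 0.0427
grasp_force: 0.0
```

Emit:
move_arm --offset '[[0,0,0],[0,0,0],[0,0,0],[0,0,0],[0,0,0]]' --twist '[[0,0,-0.1257],[0,0,-0.1257],[0,0,-0.1257],[0,0,-0.1257],[0,0,-0.1257]]' --grip '[0.5,0.5,0.5,0.5,0.5]'

```text
time: 4.8
ee_pos: [0.5642, -0.1206, 0.1817]
tcp_rot: [180.0, -0.0, 65.2]
wrist_force: [0.8, -1.0, 0.4]
opening: 0.0429
grasp_force: 0.0
```

Emit:
move_arm --offset '[[0,0,0],[0,0,0],[0,0,0],[0,0,0],[0,0,0]]' --twist '[[0,0,-0.1257],[0,0,-0.1257],[0,0,-0.1257],[0,0,-0.1257],[0,0,-0.1257]]' --grip '[0.5,0.5,0.5,0.5,0.5]'

```text
time: 5.3
ee_pos: [0.5642, -0.1206, 0.1817]
tcp_rot: [180.0, 0.0, 101.2]
wrist_force: [-0.4, 0.2, -0.0]
opening: 0.0427
grasp_force: 0.0
```

Emit:
move_arm --offset '[[0,0,0],[0,0,0],[0,0,0],[0,0,0],[0,0,0]]' --twist '[[0,0,-0.1257],[0,0,-0.1257],[0,0,-0.1257],[0,0,-0.1257],[0,0,-0.1257]]' --grip '[0.5,0.5,0.5,0.5,0.5]'

```text
time: 5.8
ee_pos: [0.5642, -0.1206, 0.1817]
tcp_rot: [180.0, 0.0, 137.2]
wrist_force: [-0.3, 0.4, -0.5]
opening: 0.0427
grasp_force: 0.0
```

Emit:
move_arm --offset '[[0,0,0],[0,0,0],[0,0,0],[0,0,0],[0,0,0]]' --twist '[[0,0,-0.1257],[0,0,-0.1257],[0,0,-0.1257],[0,0,-0.1257],[0,0,-0.1257]]' --grip '[0.5,0.5,0.5,0.5,0.5]'

```text
time: 6.3
ee_pos: [0.5642, -0.1206, 0.1817]
tcp_rot: [-180.0, 0.0, 173.3]
wrist_force: [-0.3, -0.1, -0.3]
opening: 0.0425
grasp_force: 0.0
```

Emit:
move_arm --offset '[[0,0,1.5],[0,0,0],[0,0,0]]' --twist '[[0,0,0],[0,0,0],[0,0,0]]' --grip '[0.5,0.5,0.5]'

```text
time: 6.6
ee_pos: [0.5638, -0.1204, 0.1655]
tcp_rot: [180.0, -0.1, 172.8]
wrist_force: [0.1, -0.3, -0.1]
opening: 0.0427
grasp_force: 0.0
```

```bash
python3 - <<'E'
from h import *
o=bot.get_obs(); print(o['time'],o['ee_pos'],o['tcp_rot'],o['q'],o['wrist_force'],o['torque'])
E
```

```text
6.6 [ 0.56376496 -0.12039203  0.16548256] [ 1.79992500e+02 -7.59028024e-02  1.72778821e+02] [-1.20549422e+01  7.79469065e+00  3.43567308e+00  8.57172472e+01
  1.07723858e-03 -4.83375895e+00] [ 0.1460564  -0.34283448 -0.0950268 ] [-0.03919245 -0.01142104  0.05608096]
```

Emit:
move_arm --offset '[[-0.05,0.05,2.0],[0,0,1.9],[0,0,0]]' --twist '[[0,0,0],[0,0,0],[0,0,0]]' --grip '[0.5,0.5,0.4]' --force 30

```text
time: 6.9
ee_pos: [0.5636, -0.1197, 0.1249]
tcp_rot: [180.0, -0.2, 172.8]
wrist_force: [0.0, -0.8, 0.7]
opening: 0.0342
grasp_force: 0.0
```

Emit:
move_arm --offset '[[0,0,0],[0,0,0],[0,0,0],[0,0,0],[0,0,0]]' --twist '[[0,0,0],[0,0,0],[0,0,0],[0,0,0],[0,0,0]]' --grip '[0.25,0.1,0.1,0.1,0.1]' --force 30

```text
time: 7.4
ee_pos: [0.5651, -0.1204, 0.1285]
tcp_rot: [-180.0, 0.1, 172.9]
wrist_force: [-2.2, -3.9, 6.4]
opening: 0.011
grasp_force: 35.5
```

```bash
cat > s.py <<'E'
from h import *
np.set_printoptions(precision=3,suppress=True)
import sys
n=int(sys.argv[1]) if len(sys.argv)>1 else 6
F=[];T=[]
for i in range(n):
    o=bot.get_obs(); F.append(o['wrist_force']);T.append(o['torque'])
    if i<n-1: viewer.camera('side')
F=np.array(F);T=np.array(T)
print(o['time'],o['ee_pos']*1000,o['tcp_rot'],'F',F.mean(0),'T',T.mean(0),'Tz',T[:,2],'grip',o['opening'],o['grasp_force'])
E
python3 s.py 5
```

```text
7.6 [ 565.119 -120.403  128.519] [-179.955    0.102  172.908] F [-2.103 -3.463  6.233] T [-0.588  0.442 -0.04 ] Tz [-0.018 -0.073 -0.011 -0.053 -0.043] grip 0.010953425635216804 35.46132445335388
```

Emit:
move_arm --offset '[[0,0,0],[0,0,0]]' --twist '[[0,0,-0.1],[0,0,-0.1]]' --grip '[0.1,0.1]' --force 40

```text
time: 7.8
ee_pos: [0.5651, -0.1202, 0.1286]
tcp_rot: [-180.0, 0.1, -175.4]
wrist_force: [-2.1, -2.0, 6.0]
opening: 0.0111
grasp_force: 40.1
```

```bash
python3 s.py 5
```

```text
8.0 [ 565.1   -120.177  128.529] [-179.959    0.091 -175.59 ] F [-1.929 -2.164  5.911] T [-0.352  0.434  0.13 ] Tz [-0.107  0.057  0.222  0.236  0.24 ] grip 0.011141697953315871 40.06751239299774
```

Emit:
move_arm --offset '[[0,0,0],[0,0,0],[0,0,0]]' --twist '[[0,0,-0.1],[0,0,-0.1],[0,0,-0.1]]' --grip '[0.1,0.1,0.1]'

```text
time: 8.3
ee_pos: [0.565, -0.1199, 0.1285]
tcp_rot: [-180.0, 0.1, -158.2]
wrist_force: [-2.7, -0.4, 7.9]
opening: 0.0113
grasp_force: 40.1
```

```bash
python3 s.py 5
```

```text
8.5 [ 565.035 -119.861  128.514] [-179.969    0.079 -158.387] F [-2.129 -0.752  6.782] T [-0.026  0.54   0.083] Tz [-0.168 -0.001  0.202  0.184  0.197] grip 0.011193248091980953 40.08886992931366
```

Emit:
move_arm --offset '[[0,0,0],[0,0,0],[0,0,0]]' --twist '[[0,0,-0.12],[0,0,-0.12],[0,0,-0.12]]' --grip '[0.1,0.1,0.1]'

```text
time: 8.8
ee_pos: [0.5648, -0.1196, 0.1285]
tcp_rot: [-180.0, 0.1, -137.5]
wrist_force: [-3.5, 1.4, 7.6]
opening: 0.0115
grasp_force: 40.2
```

```bash
python3 s.py 8
```

```text
9.15 [ 564.801 -119.544  128.422] [-179.992    0.064 -137.762] F [-3.504  1.071  7.056] T [0.293 0.817 0.091] Tz [-0.158  0.026  0.114  0.133  0.184  0.105  0.13   0.196] grip 0.011304180489697844 40.18235385417938
```

Emit:
move_arm --offset '[[-0.3325,0.3735,0],[-0.665,0.747,0],[-0.665,0.747,0],[-0.665,0.747,0],[-0.3325,0.3735,0]]' --twist '[[0,0,0],[0,0,0],[0,0,0],[0,0,0],[0,0,0]]' --grip '[0.1,0.1,0.1,0.1,0.1]'

```text
time: 9.65
ee_pos: [0.5644, -0.0794, 0.1285]
tcp_rot: [-180.0, 0.0, -137.8]
wrist_force: [-4.2, -1.9, 7.3]
opening: 0.011
grasp_force: 40.1
```

```bash
python3 s.py 4
```

```text
9.8 [564.371 -79.129 128.455] [ 179.992    0.073 -137.741] F [-3.824  0.832  6.93 ] T [0.21  0.817 0.079] Tz [0.083 0.038 0.117 0.077] grip 0.011251258026273355 40.22263705730438
```

Emit:
move_arm --offset '[[-0.3325,0.3735,0],[-0.665,0.747,0],[-0.665,0.747,0],[-0.3325,0.3735,0],[0,0,0]]' --twist '[[0,0,0],[0,0,0],[0,0,0],[0,0,0],[0,0,0]]' --grip '[0.1,0.1,0.1,0.1,0.1]'

```text
time: 10.3
ee_pos: [0.5641, -0.049, 0.1285]
tcp_rot: [180.0, 0.1, -137.7]
wrist_force: [-4.2, 1.2, 8.4]
opening: 0.0111
grasp_force: 40.2
```

```bash
python3 s.py 4
```

```text
10.45 [564.071 -49.282 128.456] [ 179.987    0.076 -137.752] F [-4.257  1.392  7.888] T [0.353 0.837 0.084] Tz [0.095 0.081 0.037 0.125] grip 0.010954171674146486 40.22712528705597
```

Emit:
move_arm --offset '[[-0.3325,0.3735,0],[-0.3325,0.3735,0],[-0.3325,0.3735,0],[-0.3325,0.3735,0],[-0.3325,0.3735,0]]' --twist '[[0,0,0],[0,0,0],[0,0,0],[0,0,0],[0,0,0]]' --grip '[0.1,0.1,0.1,0.1,0.1]'

```text
time: 10.95
ee_pos: [0.5638, -0.0249, 0.1284]
tcp_rot: [-180.0, 0.0, -137.8]
wrist_force: [-4.0, -3.3, 7.4]
opening: 0.0117
grasp_force: 40.2
```

```bash
python3 s.py 4; python3 - <<'E'
from h import *
c=cam('side'); save(c,'s1.png'); cv2.imwrite('pics/s1c.png',cv2.resize(c['color'][180:340,250:450,::-1],(750,600),interpolation=cv2.INTER_CUBIC))
E
```

```text
11.1 [563.798 -24.297 128.432] [ 179.988    0.066 -137.753] F [-3.708 -0.571  7.372] T [-0.005  0.86   0.109] Tz [0.127 0.135 0.08  0.095] grip 0.011152440283851931 40.241074562072754
```

View pics/s1c.png

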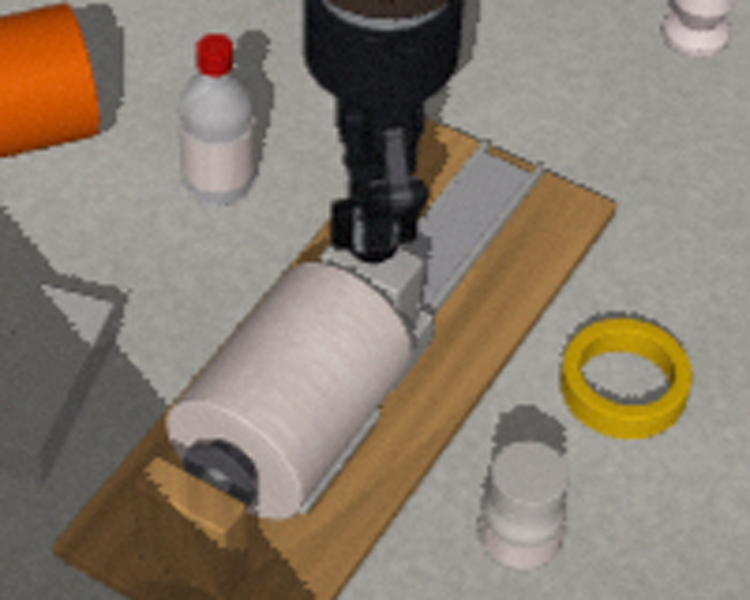

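The side view shows the cheek up against the roll and the sprung cup's cone at the mouth of its core (220,470). I continue in small steps and watch Fy.

Emit:
move_arm --offset '[[-0.2,0.224,0],[-0.2,0.224,0],[-0.2,0.224,0],[0,0,0]]' --twist '[[0,0,0],[0,0,0],[0,0,0],[0,0,0]]' --grip '[0.1,0.1,0.1,0.1]'

```text
time: 11.55
ee_pos: [0.5637, -0.0163, 0.1284]
tcp_rot: [-179.9, -0.0, -137.8]
wrist_force: [-3.3, -4.3, 6.9]
opening: 0.011
grasp_force: 40.2
```

```bash
python3 s.py 4
```

```text
11.7 [563.734 -16.428 128.461] [-179.927   -0.007 -137.808] F [-3.97  -4.878  7.153] T [-0.834  0.873  0.122] Tz [0.107 0.158 0.088 0.137] grip 0.011296028342918296 40.225433707237244
```

Emit:
move_arm --offset '[[-0.133,0.15,0],[-0.133,0.15,0],[0,0,0]]' --twist '[[0,0,0],[0,0,0],[0,0,0]]' --grip '[0.1,0.1,0.1]'

```text
time: 12.0
ee_pos: [0.5637, -0.013, 0.1285]
tcp_rot: [-179.9, -0.1, -137.8]
wrist_force: [-3.9, -8.2, 8.3]
opening: 0.011
grasp_force: 40.3
```

```bash
python3 s.py 4
```

```text
12.15 [563.673 -12.973 128.441] [-179.881   -0.051 -137.832] F [-4.172 -8.43   7.178] T [-1.477  0.891  0.134] Tz [0.117 0.149 0.159 0.113] grip 0.010994839865373184 40.230461955070496
```

Emit:
move_arm --offset '[[-0.1,0.112,0],[-0.1,0.112,0],[0,0,0]]' --twist '[[0,0,0],[0,0,0],[0,0,0]]' --grip '[0.1,0.1,0.1]'

```text
time: 12.45
ee_pos: [0.5636, -0.0104, 0.1284]
tcp_rot: [-179.8, -0.1, -137.9]
wrist_force: [-3.9, -11.2, 7.8]
opening: 0.0113
grasp_force: 40.3
```

```bash
python3 s.py 4
```

```text
12.6 [563.68  -10.401 128.46 ] [-179.845   -0.08  -137.853] F [ -3.761 -10.485   7.199] T [-1.916  0.856  0.101] Tz [0.042 0.13  0.106 0.125] grip 0.011363911602271888 40.260520577430725
```

```bash
python3 - <<'E'
from h import *
np.set_printoptions(precision=4,suppress=True)
c=cam('top'); save(c,'t2.png'); d,P=cloud(c)
r=(P[...,0]>.50)&(P[...,0]<.515)&(d>0)
q=P[r&(abs(P[...,2]-.012)<.006)]; print('base y',np.percentile(q[:,1],[0.2,1,50,99,99.8]),q[:,2].mean())
q=P[(abs(P[...,0]-.562)<.02)&(P[...,2]>.07)&(P[...,2]<.084)&(P[...,1]>.1)&(P[...,1]<.22)]; print('fixed cheek',len(q),np.percentile(q,[1,50,99],axis=0))
q=P[(abs(P[...,0]-.562)<.012)&(P[...,2]>.094)&(P[...,2]<.108)&(P[...,1]>0)&(P[...,1]<.2)]; print('roll',len(q),np.percentile(q,[1,50,99],axis=0))
for k,z in dict(holder=0,roll=.06).items(): print(k,[(r['p'],atz(c,r['position'],z)[:2]) for r in finder.pinpoint(c,k)[:3]])
g=c['color'].mean(2)
for x in (.505,.51,.62): # colour edge profile along y on base surface
    for y0 in (-.2,.18):
        ys=np.arange(y0-.02,y0+.02,.001); Ti=np.linalg.inv(c['T']); v=[]
        for y in ys:
            p=Ti[:3]@np.array([x,y,.012,1]); v.append(float(cv2.getRectSubPix(c['color'][...,2].copy(),(1,1),(p[0]/p[2]*c['f']+c['cx'],p[1]/p[2]*c['f']+c['cy']))[0,0]))
        v=np.array(v); i=np.argmax(abs(np.gradient(cv2.GaussianBlur(v[None],(5,1),0)[0]))); print(x,'edge',ys[i],v[::5])
E
```

```text
base y [-0.7291 -0.574  -0.0754  0.6729  0.7326] 0.011275486829650948
fixed cheek 154 [[0.5432 0.1281 0.0707]
 [0.5609 0.146  0.0772]
 [0.5801 0.1592 0.083 ]]
roll 177 [[0.5504 0.0777 0.0948]
 [0.5611 0.1006 0.0997]
 [0.5738 0.1234 0.1062]]
holder []
roll [(0.85, array([0.362 , 0.2123])), (0.65, array([ 0.8429, -0.0523])), (0.62, array([0.5684, 0.0646]))]
0.505 edge -0.208 [147. 148. 145.  99.  78.  74.  78.  76.]
0.505 edge 0.17900000000000002 [49. 51. 49. 50. 71. 89. 90. 88.]
0.51 edge -0.208 [148. 150. 143. 100.  79.  78.  79.  78.]
0.51 edge 0.18000000000000002 [48. 47. 48. 49. 70. 89. 90. 89.]
0.62 edge -0.21 [147. 152. 121.  92.  83.  72.  74.  61.]
0.62 edge 0.18100000000000002 [47. 46. 48. 45. 62. 88. 89. 88.]
```

```bash
python3 -c "
import cv2
a=cv2.imread('pics/t2.png')[195:285,245:415]; cv2.imwrite('pics/t2c.png',cv2.resize(a,(800,424),interpolation=cv2.INTER_CUBIC))"
```

```text
(no output)
```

View pics/t2c.png

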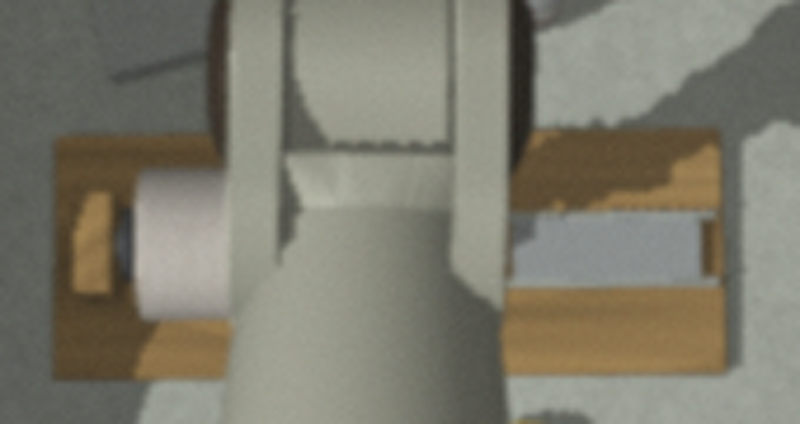

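The top view shows the roll seated on the dark sprung cone at (125,240). The base's edge puts the holder origin at y ≈ -10 mm, and the force agrees with c ≈ 7 mm. I press about 2.8 mm more.

Emit:
move_arm --offset '[[-0.1,0.112,0],[-0.09,0.1,0],[0,0,0]]' --twist '[[0,0,0],[0,0,0],[0,0,0]]' --grip '[0.1,0.1,0.1]'

```text
time: 13.05
ee_pos: [0.5636, -0.0079, 0.1285]
tcp_rot: [-179.8, -0.1, -137.9]
wrist_force: [-4.6, -12.7, 7.0]
opening: 0.0113
grasp_force: 40.2
```

```bash
python3 s.py 8
```

```text
13.4 [563.643  -7.883 128.448] [-179.821   -0.106 -137.871] F [ -4.024 -12.393   7.025] T [-2.313  0.865  0.128] Tz [0.127 0.142 0.118 0.149 0.124 0.135 0.151 0.079] grip 0.011119987928694518 40.18331050872803
```

Emit:
move_arm --offset '[[0,0,0],[0,0,0],[0,0,0],[0,0,0]]' --twist '[[0,0,0.1],[0,0,0.1],[0,0,0],[0,0,0]]' --grip '[0.1,0.1,0.1,0.1]'

```text
time: 13.8
ee_pos: [0.5638, -0.0081, 0.1284]
tcp_rot: [-179.8, -0.1, -149.4]
wrist_force: [-4.3, -13.6, 6.5]
opening: 0.0116
grasp_force: 40.1
```

```bash
python3 s.py 8
```

```text
14.15 [563.792  -8.096 128.476] [-179.776   -0.061 -149.368] F [ -3.236 -13.454   6.775] T [-2.438  0.692 -0.172] Tz [-0.282 -0.124 -0.139 -0.106 -0.196 -0.146 -0.179 -0.206] grip 0.01121629562495874 40.14449179172516
```

Emit:
move_arm --offset '[[0,0,0],[0,0,0],[0,0,0],[0,0,0]]' --twist '[[0,0,0.1],[0,0,0.1],[0,0,0],[0,0,0]]' --grip '[0.1,0.1,0.1,0.1]'

```text
time: 14.55
ee_pos: [0.5639, -0.0082, 0.1285]
tcp_rot: [-179.8, -0.0, -160.8]
wrist_force: [-2.5, -14.0, 7.2]
opening: 0.0112
grasp_force: 40.1
```

```bash
python3 s.py 8
```

```text
14.9 [563.873  -8.209 128.466] [-179.756   -0.012 -160.83 ] F [ -2.377 -13.746   6.355] T [-2.564  0.567 -0.143] Tz [-0.108 -0.182 -0.207 -0.159 -0.114 -0.117 -0.147 -0.108] grip 0.01112320061935509 40.14637470245361
```

Emit:
move_arm --offset '[[0,0,0],[0,0,0],[0,0,0],[0,0,0]]' --twist '[[0,0,0.1],[0,0,0.1],[0,0,0],[0,0,0]]' --grip '[0.1,0.1,0.1,0.1]'

```text
time: 15.3
ee_pos: [0.5639, -0.0083, 0.1285]
tcp_rot: [-179.7, 0.0, -172.3]
wrist_force: [-2.1, -14.8, 6.3]
opening: 0.0114
grasp_force: 40.2
```

```bash
python3 s.py 8
```

```text
15.65 [563.93   -8.251 128.47 ] [-179.751    0.043 -172.291] F [ -2.458 -14.282   6.302] T [-2.636  0.507 -0.155] Tz [-0.157 -0.142 -0.143 -0.152 -0.113 -0.21  -0.161 -0.16 ] grip 0.011230391529536586 40.15419602394104
```

Emit:
move_arm --offset '[[0,0,0],[0,0,0],[0,0,0],[0,0,0]]' --twist '[[0,0,0.1],[0,0,0.1],[0,0,0],[0,0,0]]' --grip '[0.1,0.1,0.1,0.1]'

```text
time: 16.05
ee_pos: [0.5639, -0.0085, 0.1285]
tcp_rot: [-179.7, 0.1, 176.2]
wrist_force: [-2.7, -15.3, 6.6]
opening: 0.0113
grasp_force: 40.2
```

```bash
python3 s.py 14
```

```text
16.7 [563.941  -8.44  128.49 ] [-179.739    0.096  176.244] F [ -2.42  -15.472   6.395] T [-2.864  0.497 -0.128] Tz [-0.044 -0.137 -0.165 -0.128 -0.15  -0.181 -0.112 -0.16  -0.114 -0.106
 -0.077 -0.123 -0.124 -0.167] grip 0.011437710712716313 40.188270807266235
```

Emit:
move_arm --offset '[[0,0,0],[0,0,0],[0,0,0],[0,0,0]]' --twist '[[0,0,0.1],[0,0,0.1],[0,0,0],[0,0,0]]' --grip '[0.1,0.1,0.1,0.1]'

```text
time: 17.1
ee_pos: [0.5639, -0.0086, 0.1285]
tcp_rot: [-179.7, 0.2, 164.8]
wrist_force: [-2.2, -16.7, 6.9]
opening: 0.0114
grasp_force: 40.2
```

```bash
python3 s.py 14
```

```text
17.75 [563.929  -8.641 128.523] [-179.743    0.152  164.777] F [ -2.664 -16.486   6.678] T [-3.083  0.528 -0.093] Tz [-0.131 -0.088 -0.117 -0.074 -0.084 -0.067 -0.09  -0.11  -0.097 -0.101
 -0.09  -0.057 -0.105 -0.094] grip 0.011348881965085591 40.23081064224243
```

Emit:
move_arm --offset '[[0,0,0],[0,0,0]]' --twist '[[0,0,0.015],[0,0,0.015]]' --grip '[0.1,0.1]'

```text
time: 17.95
ee_pos: [0.5639, -0.0087, 0.1285]
tcp_rot: [-179.7, 0.2, 163.1]
wrist_force: [-2.3, -16.8, 6.7]
opening: 0.0114
grasp_force: 40.3
```

```bash
python3 s.py 1
```

```text
17.95 [563.91   -8.655 128.513] [-179.74     0.16   163.051] F [ -2.341 -16.821   6.714] T [-3.164  0.574  0.199] Tz [0.199] grip 0.01144582413214667 40.28428852558136
```

Emit:
move_arm --offset '[[0,0,0]]' --twist '[[0,0,0.015]]' --grip '[0.1]'

```text
time: 18.05
ee_pos: [0.5639, -0.0087, 0.1285]
tcp_rot: [-179.7, 0.2, 162.2]
wrist_force: [-2.7, -17.3, 5.6]
opening: 0.0112
grasp_force: 40.3
```

```bash
python3 s.py 1
```

```text
18.05 [563.916  -8.704 128.514] [-179.738    0.166  162.185] F [ -2.702 -17.297   5.616] T [-3.199  0.606  0.256] Tz [0.256] grip 0.011242279176098996 40.282679200172424
```

Emit:
move_arm --offset '[[0,0,0]]' --twist '[[0,0,0.015]]' --grip '[0.1]'

```text
time: 18.15
ee_pos: [0.5639, -0.0087, 0.1285]
tcp_rot: [-179.7, 0.2, 161.3]
wrist_force: [-2.4, -17.8, 7.1]
opening: 0.0112
grasp_force: 40.3
```

```bash
python3 s.py 1
```

```text
18.15 [563.899  -8.69  128.506] [-179.74     0.168  161.329] F [ -2.438 -17.839   7.064] T [-3.193  0.582  0.167] Tz [0.167] grip 0.011179353996866842 40.284225940704346
```

Emit:
move_arm --offset '[[0,0,0]]' --twist '[[0,0,0.015]]' --grip '[0.1]'

```text
time: 18.25
ee_pos: [0.5639, -0.0087, 0.1285]
tcp_rot: [-179.7, 0.2, 160.5]
wrist_force: [-3.5, -17.7, 6.6]
opening: 0.0113
grasp_force: 40.3
```

```bash
python3 s.py 10
```

```text
18.7 [563.897  -8.707 128.516] [-179.743    0.17   160.495] F [ -2.793 -16.947   6.718] T [-3.219  0.55   0.106] Tz [0.222 0.167 0.136 0.078 0.093 0.091 0.076 0.051 0.09  0.058] grip 0.011099187298856356 40.25902211666107
```

Emit:
move_arm --offset '[[0,0,0],[0,0,0]]' --twist '[[0,0,0.015],[0,0,0.015]]' --grip '[0.1,0.1]'

```text
time: 18.9
ee_pos: [0.5639, -0.0087, 0.1285]
tcp_rot: [-179.7, 0.2, 158.8]
wrist_force: [-3.2, -16.5, 7.4]
opening: 0.011
grasp_force: 40.3
```

```bash
python3 s.py 1
```

```text
18.9 [563.881  -8.735 128.503] [-179.741    0.179  158.752] F [ -3.22  -16.468   7.399] T [-3.257  0.549  0.221] Tz [0.221] grip 0.010958991877408866 40.29995083808899
```

Emit:
move_arm --offset '[[0,0,0]]' --twist '[[0,0,0.015]]' --grip '[0.1]'

```text
time: 19.0
ee_pos: [0.5639, -0.0088, 0.1285]
tcp_rot: [-179.7, 0.2, 157.9]
wrist_force: [-4.2, -17.3, 6.3]
opening: 0.0112
grasp_force: 40.3
```

```bash
python3 s.py 1
```

```text
19.0 [563.901  -8.765 128.533] [-179.743    0.188  157.89 ] F [ -4.171 -17.331   6.332] T [-3.245  0.571  0.237] Tz [0.237] grip 0.01115912575372705 40.30237019062042
```

Emit:
move_arm --offset '[[0,0,0]]' --twist '[[0,0,0.015]]' --grip '[0.1]'

```text
time: 19.1
ee_pos: [0.5639, -0.0088, 0.1285]
tcp_rot: [-179.7, 0.2, 157.0]
wrist_force: [-2.5, -17.2, 6.9]
opening: 0.0114
grasp_force: 40.3
```

```bash
python3 s.py 1
```

```text
19.1 [563.864  -8.764 128.516] [-179.743    0.186  157.029] F [ -2.451 -17.242   6.941] T [-3.344  0.59   0.25 ] Tz [0.25] grip 0.011401920576974048 40.30482351779938
```

Emit:
move_arm --offset '[[0,0,0]]' --twist '[[0,0,0.015]]' --grip '[0.1]'

```text
time: 19.2
ee_pos: [0.5639, -0.0088, 0.1285]
tcp_rot: [-179.7, 0.2, 156.2]
wrist_force: [-3.6, -17.6, 7.1]
opening: 0.0111
grasp_force: 40.3
```

```bash
python3 s.py 1
```

```text
19.2 [563.879  -8.777 128.543] [-179.746    0.194  156.171] F [ -3.619 -17.562   7.078] T [-3.309  0.602  0.215] Tz [0.215] grip 0.011095812429643135 40.30817270278931
```

Emit:
move_arm --offset '[[0,0,0]]' --twist '[[0,0,0.015]]' --grip '[0.1]'

```text
time: 19.3
ee_pos: [0.5639, -0.0088, 0.1286]
tcp_rot: [-179.7, 0.2, 155.3]
wrist_force: [-3.2, -18.2, 5.7]
opening: 0.0112
grasp_force: 40.3
```

```bash
python3 s.py 1
```

```text
19.3 [563.878  -8.764 128.555] [-179.747    0.199  155.313] F [ -3.227 -18.179   5.67 ] T [-3.324  0.593  0.276] Tz [0.276] grip 0.011151694970373393 40.311697125434875
```

Emit:
move_arm --offset '[[0,0,0]]' --twist '[[0,0,0.015]]' --grip '[0.1]'

```text
time: 19.4
ee_pos: [0.5639, -0.0088, 0.1285]
tcp_rot: [-179.7, 0.2, 154.4]
wrist_force: [-3.6, -17.5, 6.1]
opening: 0.0115
grasp_force: 40.3
```

```bash
python3 s.py 1
```

```text
19.4 [563.865  -8.812 128.516] [-179.747    0.2    154.449] F [ -3.617 -17.467   6.114] T [-3.331  0.585  0.267] Tz [0.267] grip 0.01148518737897685 40.31507849693298
```

Torque while turning is now about 0.245 N m, some 0.085 above slack, so the clamp force is roughly 42 N. Next I ease the push off while still gripping, to see that the clamp holds.

Emit:
move_arm --offset '[[-0.065,-0.135,0],[-0.065,-0.135,0],[0,0,0],[0,0,0]]' --twist '[[0,0,0],[0,0,0],[0,0,0],[0,0,0]]' --grip '[0.1,0.1,0.1,0.1]'

```text
time: 19.8
ee_pos: [0.5639, -0.0096, 0.1285]
tcp_rot: [-180.0, 0.1, 154.6]
wrist_force: [-2.7, -4.3, 7.1]
opening: 0.011
grasp_force: 40.3
```

```bash
python3 s.py 6
```

```text
20.05 [563.878  -9.576 128.524] [-179.982    0.087  154.574] F [-3.51  -4.42   6.884] T [-0.843  0.625  0.043] Tz [ 0.072  0.094 -0.009  0.023  0.03   0.049] grip 0.011246590228214434 40.347479581832886
```

Emit:
move_arm --offset '[[0,0,0],[0,0,0],[0,0,0],[0,0,-0.5],[0,0,-1.0]]' --twist '[[0,0,0],[0,0,0],[0,0,0],[0,0,0],[0,0,0]]' --grip '[0.2,0.3,0.3,0.3,0.3]'

```text
time: 20.55
ee_pos: [0.5633, -0.009, 0.1421]
tcp_rot: [-180.0, -0.1, 154.6]
wrist_force: [0.7, 0.6, -0.1]
opening: 0.0254
grasp_force: 0.0
```

Emit:
move_arm --offset '[[0,0,-3],[0,0,-4],[0,0,-4],[0,0,0],[0,0,0]]' --twist '[[0,0,0],[0,0,0],[0,0,0],[0,0,0],[0,0,0]]' --grip '[0.3,0.3,0.3,0.3,0.3]'

```text
time: 21.05
ee_pos: [0.5642, -0.009, 0.2539]
tcp_rot: [179.9, 0.1, 154.6]
wrist_force: [-0.1, -0.1, -0.9]
opening: 0.0256
grasp_force: 0.0
```

```bash
python3 - <<'E'
from h import *
np.set_printoptions(precision=4,suppress=True)
o=bot.get_obs(); print(o['time'],o['ee_pos'],o['tcp_rot'],o['wrist_force'],o['torque'])
c=cam('wrist'); d,P=cloud(c)
near=(d>0)&(abs(P[...,0]-.563)<.035)&(abs(P[...,1]+.01)<.045)
q=P[near&(P[...,2]>.126)&(P[...,2]<.136)]; print(len(q),cv2.minAreaRect((q[:,:2]*1000).astype(np.float32)))
q=P[near&(abs(P[...,2]-.088)<.003)&(P[...,1]<.008)]; print(len(q),cv2.minAreaRect((q[:,:2]*1000).astype(np.float32)))
print([(r['p'],atz(c,r['position'],.118)[:2]) for r in finder.pinpoint(c,'knob_grip')[:2]])
s=cam('side'); 
a=c['color'][...,::-1]; b=cv2.resize(s['color'][180:340,250:450,::-1],(600,480),interpolation=cv2.INTER_CUBIC)
cv2.imwrite('pics/end.png',cv2.resize(np.hstack([a[:,:600],b]),(800,320)))
E
```

```text
21.05 [ 0.5642 -0.009   0.2539] [179.9321   0.1353 154.6051] [-0.1378 -0.0831 -0.9312] [-0.0444  0.0181  0.0672]
1101 ((562.6111450195312, -9.153878211975098), (11.424430847167969, 45.8313102722168), 64.95552825927734)
998 ((562.7880859375, -9.054800987243652), (49.81650924682617, 30.086124420166016), 0.8518996834754944)
[(0.91, array([ 0.5637, -0.0079])), (0.48, array([0.6345, 0.0767]))]
```

View pics/end.png

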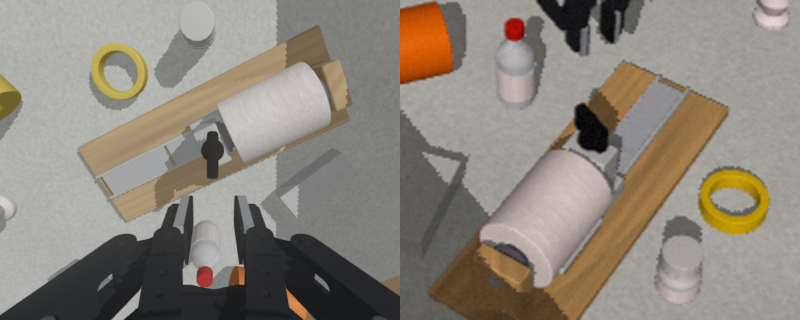

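```bash
python3 - <<'E'
from h import *
np.set_printoptions(precision=4,suppress=True)
th=np.radians(.7); ax=np.array([-np.sin(th),np.cos(th)]); px=np.array([np.cos(th),np.sin(th)])
k=np.array([.5627,-.0091])
for i in range(2):
    c=cam('wrist'); d,P=cloud(c)
    y=(P[...,:2]-k)@ax; x=(P[...,:2]-k)@px; z=P[...,2]; ok=d>0
    q=ok&(abs(z-.088)<.003)&(abs(x)<.03)&(abs(y)<.03); print('cheek',np.percentile(y[q],[.5,99.5]))
    q=ok&(abs(z-.078)<.0025)&(abs(x)<.02)&(y>.13)&(y<.2); print('fixed',q.sum(),np.percentile(y[q],[.5,2,50,98,99.5]),z[q].mean())
    q=ok&(abs(z-.102)<.003)&(abs(x)<.008)&(y>.01)&(y<.16); print('roll',np.percentile(y[q],[.5,2,98,99.5]),np.median(z[q]))
    q=ok&(abs(z-.012)<.003)&(abs(x)>.035)&(abs(x)<.065)&(y<-.1)&(y>-.25); h,e=np.histogram(y[q],np.arange(-.2,-.15,.002)); print('base',np.percentile(y[q],[.5,2]),list(zip(np.round(e,3),h))[:22])
    q=ok&(abs(z-.012)<.003)&(abs(x)>.035)&(abs(x)<.065)&(y>.1)&(y<.25); print('base+',np.percentile(y[q],[98,99.5]))
E
```

```text
cheek [-0.0149  0.0283]
fixed 1684 [0.1419 0.1427 0.1558 0.1669 0.1673] 0.07817500898765596
roll [0.0106 0.0248 0.1319 0.1334] 0.10180387061247986
base [-0.1912 -0.1893] [(np.float64(-0.2), np.int64(0)), (np.float64(-0.198), np.int64(0)), (np.float64(-0.196), np.int64(0)), (np.float64(-0.194), np.int64(6)), (np.float64(-0.192), np.int64(65)), (np.float64(-0.19), np.int64(99)), (np.float64(-0.188), np.int64(108)), (np.float64(-0.186), np.int64(100)), (np.float64(-0.184), np.int64(101)), (np.float64(-0.182), np.int64(114)), (np.float64(-0.18), np.int64(105)), (np.float64(-0.178), np.int64(107)), (np.float64(-0.176), np.int64(102)), (np.float64(-0.174), np.int64(108)), (np.float64(-0.172), np.int64(104)), (np.float64(-0.17), np.int64(105)), (np.float64(-0.168), np.int64(101)), (np.float64(-0.166), np.int64(109)), (np.float64(-0.164), np.int64(99)), (np.float64(-0.162), np.int64(111)), (np.float64(-0.16), np.int64(107)), (np.float64(-0.158), np.int64(103))]
base+ [0.1848 0.186 ]
cheek [-0.0148  0.0288]
fixed 1686 [0.142  0.1428 0.1559 0.1669 0.1675] 0.07813677499749971
roll [0.0109 0.025
[... 179 characters left out ...]
194), np.int64(6)), (np.float64(-0.192), np.int64(65)), (np.float64(-0.19), np.int64(100)), (np.float64(-0.188), np.int64(101)), (np.float64(-0.186), np.int64(104)), (np.float64(-0.184), np.int64(108)), (np.float64(-0.182), np.int64(97)), (np.float64(-0.18), np.int64(110)), (np.float64(-0.178), np.int64(106)), (np.float64(-0.176), np.int64(108)), (np.float64(-0.174), np.int64(93)), (np.float64(-0.172), np.int64(111)), (np.float64(-0.17), np.int64(106)), (np.float64(-0.168), np.int64(110)), (np.float64(-0.166), np.int64(105)), (np.float64(-0.164), np.int64(109)), (np.float64(-0.162), np.int64(101)), (np.float64(-0.16), np.int64(107)), (np.float64(-0.158), np.int64(108))]
base+ [0.1848 0.186 ]
```

```bash
python3 -c "
from workcell import bot
print(bot.job_done())"
```

```text
the job is handed in; nothing more can be done
None
```

I handed the job in at about 21 s: both cones carry the roll, the sprung cup is pressed in about 8–11 of its 12 mm, the knob is tightened to roughly 42 N of clamp force (both figures are estimates), and the cheek stayed put when let go.

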